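# Height check of a test cassette under the bar gauge

### The arm

A 6-joint arm with a two-finger parallel gripper is mounted at the origin on a cart in front of the work surface, level with it; the furniture and walls round the work are solid. World frame = base frame: x ahead of the robot, y to its left, z up, the work surface at z = 0. Lengths are in mm, angles in rad, forces in N, time in s.
With the tool pointing down it reaches from about 250 to 725 mm from the base axis. Payload 9.7 kg.
Tool frame: the origin (TCP) lies on the front face of the gripper's body, between the roots of the fingers; the fingertips stand 73 mm ahead of it and the grasp point (between the pads) lies bot.hold_point_z ahead of it (bot.hold_point_z is the distance from the TCP to the grasp point, in mm); z points along the fingers, y is the line along which they close (so a half turn about z gives the same grasp; the last joint's range is limited). The gripper opens to 85 mm and grips with 20 to 120 N. Pads are 22 mm wide; open, the fingers measure 114 mm over their backs; the gripper's body (76 mm by 85 mm) begins 54 mm behind the grasp point. The pads swing forward as they close: fully open they stand 13 mm farther back than shut.
Start: joints at [1.15, 0.087, 0.176, 1.66, 0, 1.571], TCP at [224.667, 502.018, 303.884] pointing down, gripper open.
Joint ranges: [-3.13, 3.13], [-0.85, 1.81], [-1.15, 1.24], [-2.2, 2.28], [-1.44, 1.52], [-3.14, 3.14]. Speed limits (rad/s): [2.22, 2.22, 2.57, 3.14, 3.14, 3.14].

### API

Orientations are given as a 3x3 rotation matrix whose columns are the frame's x, y, z axes.
In Python, from bench import bot, eyes gives the robot as it stands. The module is installed in compiled form; this text tells all that it offers.
- The arm moves only by the tool arm_command, never from a script. Its argument "motion" is a list of rows, each an object of numbers: "x", "y", "z": the shift along the world's x, y, z in m; "rx", "ry", "rz": the turn, a rotation vector about the world's x, y, z in degrees; "grip": the opening, from -1 (shut) to 1 (fully open). In form: [{"x": .., "y": .., "z": .., "rx": .., "ry": .., "rz": .., "grip": ..}, ...]. A call has 1 to 5 rows; each row shifts and turns the commanded pose from where the row before left it; what a row does not reach is not made up. A row lasts 1/8 s, in which the tool goes at most 62.5 mm and 10.7 degrees, less where a joint would pass 70% of its speed; a pose out of reach is approached as far as the arm can. A call with a gripper value outside its range is refused whole. The fingers move at their own pace and stop on an object; the grip force is fixed at half the most. Time passes only in rows, so rows that do not move let the fingers close. It gives the time, the measured TCP pose, the force, the opening and the grip force at its end, in the units of the state.
- bot.sense(): the state, without advancing time (a new reading comes with each control period).
- eyes.read_camera(name): name is "side" or "top"; returns the picture (480x640x3 uint8, red, green, blue); there is no depth.
- eyes.camera_info(name): a dict with "fx", "fy", "cx", "cy" (pixels), "world_from_camera" (4x4, takes a point from camera to world coordinates). Camera axes: x right, y down, z forward; pixel columns grow to the right and rows downward; lengths in mm; the calibration is good to about 2 mm. A picture is of the moment at which its call begins. camera_info takes no time and is no camera call.
- bot.close_job(): hands the job in; it is judged then, once.
The state is a dict: "time": time; "joint_pos": joint angles; "dq": joint speeds; "joint_efforts": joint torques, N m; "tool_pos": TCP position; "eef_rot": TCP orientation; "wrist_force": force on the tool from outside, world axes, zero at the start; "torque": the same for the moment, N m; "opening": finger opening in mm; "grasp_force": force on a finger pad.
Only numpy, scipy, OpenCV 4.12 (cv2) and the standard library are available. Lean on these libraries where they do the work, as an engineer would, in place of code of your own. Each camera call takes 0.05 s, during which the arm holds its last target. There are 200 camera calls.

### The job

Check the red-handled test cassette for height: lift it out of its rack, set it down lengthwise on the gauge plate in front of the bar, on the side where the guides flare open, and fold its handle down flat. Then push it under the bar and bring it out on the far side, keeping it flat on the plate until it is fully clear of the bar, and set it down flat in the black tray, the handle still folded. Do not bang it against the bar or drop it, and leave the other cassette and the things around alone.

Things in the scene. Friction and masses are not known exactly. Their poses are not given: they have to be found in the camera images.
- cassette: cassette to check: grey, 90 mm long (x) x 56 wide (y) x 37 high (z up) with the red bail handle on top folded, about 0.3 kg. Origin: centre of the underside. Solid to 28 mm; a 6 mm wide ridge along each long edge rises to 37 mm, the handle folds into the 44 mm channel between. The handle's hinge line runs along y at x = 0, 32.5 mm up. The +x end face is black with brass contacts.
- handle (a joint): red handle's hinge: 0 = folded flat into the channel on top, over the cassette's +x half; 1.57 = upright at its stop. Light friction (0.01 N m, 0.3 N at the tip) holds it at any angle, no spring. Starts raised, 1.3 to 1.57. Above about 0.08 the cassette does not fit under the bar.
- handle_grip (a point): middle of the handle's cross bar, 35 mm from the hinge. The cross bar is 40 mm wide (along the cassette's y), 8 mm thick (pinch here, along the cassette's x when upright) and 10 mm deep (30 to 40 mm from the hinge). Site x points away from the hinge: up when the handle is upright.
- other_cassette: a like cassette with a black handle that is fixed upright, in the rack's other bay; leave it. In the rack the top of its handle is 79 mm above the bench: carry over it with room to spare. Origin: centre of the underside.
- rack: fixed black rack, 102 (x) x 132 (y) x 36 mm high, two open-topped bays centred at y = +32 and -32 mm, each 94 (x) x 60 mm, floor 6 mm above the bench, walls 30 mm above the floor (at the -x end 18). Origin: centre of the underside. Either cassette may be in either bay, its x along the rack's x; it clears the walls when lifted 35 mm.
- gauge: fixed height gauge; origin on the bench under the middle of the bar; x along the lane, the way to push; y across. Plate 8 mm thick, x = -140 to +115 mm, 104 mm wide. Guides 12 mm high above it: lane 61 mm wide from x = -45 to +18 mm, flaring to 81 mm wide at x = -77; a cassette pushed in from behind straightens itself.
- gauge_bar: the gauge's steel bar, origin at the middle of its underside, 40 mm above the plate (3 mm over a folded cassette) and 48 above the bench; 12 mm along the lane (x = -6 to +6), 98 mm long, 13 mm high (top 61 above the bench). Black posts under its ends at y = 36.5 to 48.5 mm either side, x = -8 to +8 mm.
- gauge_start (a point): on the plate's top, 90 mm before the bar's middle, axes as the gauge: a good place for the centre of the cassette's underside at first, its front end then just in the flared mouth. Upright fingers can push its rear face to about 9 mm before the bar's middle; it then stands out about 75 mm beyond the bar.
- gauge_out (a point): on the plate's top, 65 mm beyond the bar's middle, axes as the gauge: with its centre here the cassette is clear of the bar by 14 mm (it just clears at 51 mm). Flanks of a cassette that stands out are free to grip from 25 mm beyond the bar's middle.
- tray: fixed shallow black tray, inside 116 mm (its x) x 166 mm (its y), rim 25 mm above the bench, floor 2 mm thick. Origin: centre of the underside. Between gauge and tray stands a black fixture: base 60 mm high from x = 0.47 m on (y -0.21 to 0.23), its clamp tower up to 0.38 m high at x 0.58 to 0.82, y -0.16 to -0.02 m. Carry round it on the robot's side, at x about 0.40.
- solder_spool: bystander: spool of solder, 58 mm across, 42 mm high, standing. Origin: centre of the underside.
- screwdriver: bystander: red-handled screwdriver, 163 mm long, lying. Origin: its middle, underside.
- loupe: bystander: black eye loupe, 37 mm across, 30 mm high. Origin: centre of the underside.

How it is judged (in metres and radians):
On the way, in this order (a step that is already met when the one before it is completed fails the run):
1. the cassette stands on the gauge plate wholly in front of the bar, on the flared side, lengthwise in the lane, its handle folded flat (x of cassette in the frame of gauge between -0.145 and -0.048 m and y of cassette in the frame of gauge between -0.02 and 0.02 m and z of cassette in the frame of gauge between 0.005 and 0.012 m and angle between cassette's own z axis and vertical below 0.1 rad and angle between the x axis of cassette and the x axis of gauge, either way round below 0.3 rad and value of joint handle below 0.09 rad), for 0.15 s.
2. the cassette is under the bar, flat on the plate (x of cassette in the frame of gauge between -0.03 and 0.035 m and z of cassette in the frame of gauge between 0.005 and 0.013 m and y of cassette in the frame of gauge between -0.012 and 0.012 m and angle between cassette's own z axis and vertical below 0.12 rad), for 0.05 s.
3. the cassette is out beyond the bar and clear of it, still flat on the plate (x of cassette in the frame of gauge between 0.051 and 0.12 m and z of cassette in the frame of gauge between 0.005 and 0.013 m and y of cassette in the frame of gauge between -0.012 and 0.012 m and angle between cassette's own z axis and vertical below 0.12 rad), for 0.05 s.
At the end, for the whole second after the job is handed in: The cassette lies flat (tilt under 0.08 rad, underside within 6 mm of the tray's own underside) inside the black tray, its handle folded (under 0.15 rad), at rest (under 20 mm/s) and released (x of cassette in the frame of tray between -0.05 and 0.05 m and y of cassette in the frame of tray between -0.065 and 0.065 m and z of cassette in the frame of tray between 0 and 0.006 m and angle between cassette's own z axis and vertical below 0.08 rad and value of joint handle below 0.15 rad and linear speed of cassette below 0.02 m/s and contact force between the fingers and cassette below 0.1 N); the robot touches nothing.
It fails at once if the cassette is pushed against the bar (more than 10 N) (contact force between cassette and gauge_bar above 10 N).
It fails at once if the cassette is dropped (faster than 0.5 m/s with no finger on it) (linear speed of cassette above 0.5 m/s and contact force between the fingers and cassette below 0.01 N).
It fails at once if the other cassette is moved more than 30 mm (distance of other_cassette from where it was at the start of the episode above 0.03 m).
It fails at once if a thing beside the work (spool, screwdriver, loupe) is moved more than 30 mm (distance of any of solder_spool, screwdriver, loupe from where it was at the start of the episode above 0.03 m).
It also fails if it takes over 72 s, if anything falls off the work surface, if the arm or the gripper's body presses on something with over 40 N, if the wrist force passes 120 N, or if a joint passes its speed limit or range.

## Working session

There is one attempt and no reset: what is moved stays moved. The work goes in short steps, Python scripts to look and compute and a tool call to move; the robot and the scene stay as the last step left them, time stands still between calls to the robot, and variables do not carry over. Pictures are saved under pics/ and viewed, at most 10 in all, crops included, and the job is handed in when it is done.

Besides the shell and the picture viewer there is one more tool, called after "Request:" by a JSON object that holds its "fn" and its "kwargs", one argument or row to a line. arm_command: Moves the arm, as the interface text tells. Its arguments: {"type":"object","properties":{"motion":{"type":"array","items":{"type":"object","properties":{"x":{"type":"number"},"y":{"type":"number"},"z":{"type":"number"},"rx":{"type":"number"},"ry":{"type":"number"},"rz":{"type":"number"},"grip":{"type":"number"}}}}},"required":["motion"]}

```bash
mkdir -p pics
python3 - <<'E'
from bench import bot, eyes
import cv2, numpy as np
np.set_printoptions(precision=3,suppress=True)
for n in("top","side"):
    im=eyes.read_camera(n); cv2.imwrite(f"pics/{n}0.png",im[:,:,::-1]); i=eyes.camera_info(n)
    print(n,i["fx"],i["fy"],i["cx"],i["cy"]);print(i["world_from_camera"])
s=bot.sense();print(s,bot.hold_point_z)
E
```

```text
top 538.4788918693641 538.4788918693641 327.4845962086366 241.32187050282303
[[  -0.026   -0.992    0.127  314.467]
 [  -1.       0.025   -0.008  -52.574]
 [   0.005   -0.127   -0.992 1499.925]
 [   0.       0.       0.       1.   ]]
side 511.8068597189697 511.8068597189697 332.46695907403586 234.46807323409607
[[    0.863    -0.265     0.43   -111.175]
 [   -0.505    -0.449     0.737 -1110.825]
 [   -0.003    -0.853    -0.521   806.639]
 [    0.        0.        0.        1.   ]]
{'time': 0.1, 'joint_pos': array([1.15 , 0.087, 0.175, 1.66 , 0.   , 1.571]), 'dq': array([ 0.001, -0.001,  0.   ,  0.   ,  0.   ,  0.001]), 'joint_efforts': array([  0.001, -52.156,  46.565,   0.016,   0.   ,  -0.   ]), 'tool_pos': array([224.611, 501.913, 303.232]), 'eef_rot': array([[-0.913,  0.409, -0.001],
       [ 0.409,  0.913, -0.001],
       [ 0.   , -0.001, -1.   ]]), 'wrist_force': array([0.833, 0.056, 0.045]), 'torque': array([-0.003, -0.014, -0.019]), 'grasp_force': 0.0, 'opening': 85.50056215208727} 53.900000000000006
```

View pics/top0.png

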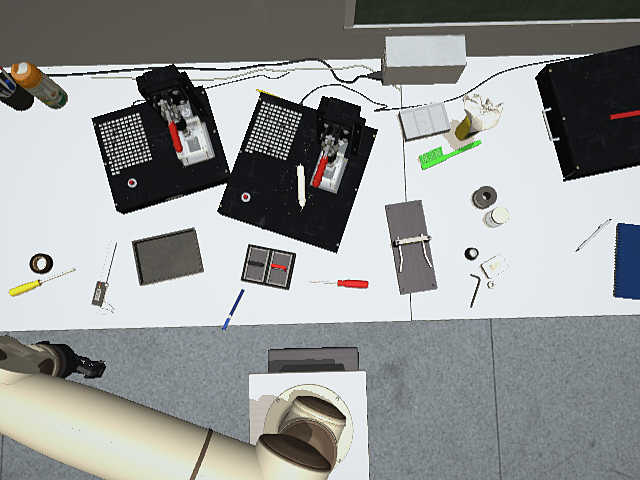

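View pics/side0.png

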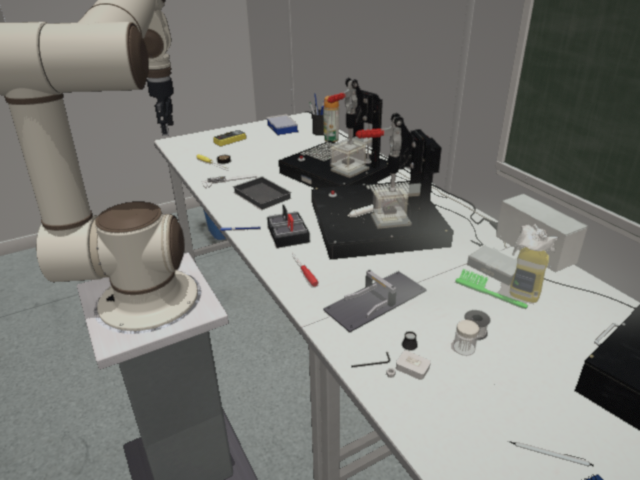

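The top view shows the rack at (268,267) with the red handle in its right bay, at (280,267). The gauge is at (411,247) with its bar at row 240, the tray at (168,256), and the screwdriver at (340,284). The side view agrees with this. I'll enlarge the details next.

```bash
cat > h.py <<'E'
from bench import bot, eyes
import cv2, numpy as np
np.set_printoptions(precision=2,suppress=True)
def ray(n,u,v):
    i=eyes.camera_info(n);T=np.array(i["world_from_camera"])
    d=T[:3,:3]@np.array([(u-i["cx"])/i["fx"],(v-i["cy"])/i["fy"],1]);return T[:3,3],d
def onz(n,u,v,z):
    o,d=ray(n,u,v);return o+d*(z-o[2])/d[2]
def pix(n,p):
    i=eyes.camera_info(n);c=np.linalg.inv(np.array(i["world_from_camera"]))@np.append(p,1)
    return np.array([i["fx"]*c[0]/c[2]+i["cx"],i["fy"]*c[1]/c[2]+i["cy"]])
def two(a,b):
    (o,d),(p,e)=ray("top",*a),ray("side",*b);d/=np.linalg.norm(d);e/=np.linalg.norm(e)
    s=np.linalg.lstsq(np.c_[d,-e],p-o,rcond=None)[0];P,Q=o+s[0]*d,p+s[1]*e
    return (P+Q)/2,np.linalg.norm(P-Q)
def crop(im,x,y,w,h,k): return cv2.resize(im[y:y+h,x:x+w],None,fx=k,fy=k,interpolation=cv2.INTER_CUBIC)
E
python3 - <<'E'
from h import *
t=cv2.imread("pics/top0.png");s=cv2.imread("pics/side0.png")
a=np.hstack([crop(t,235,238,67,60,6)[:300],crop(t,380,195,66,50,6)]) if 0 else None
c=np.zeros((600,800,3),np.uint8)
c[:300,:390]=crop(t,238,242,65,50,6)
c[:,400:800]=crop(t,378,195,67,100,6)[:,:400]
c[300:600,:390]=crop(s,258,200,65,50,6)
cv2.imwrite("pics/c1.png",c)
E
```

```text
(no output)
```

View pics/c1.png

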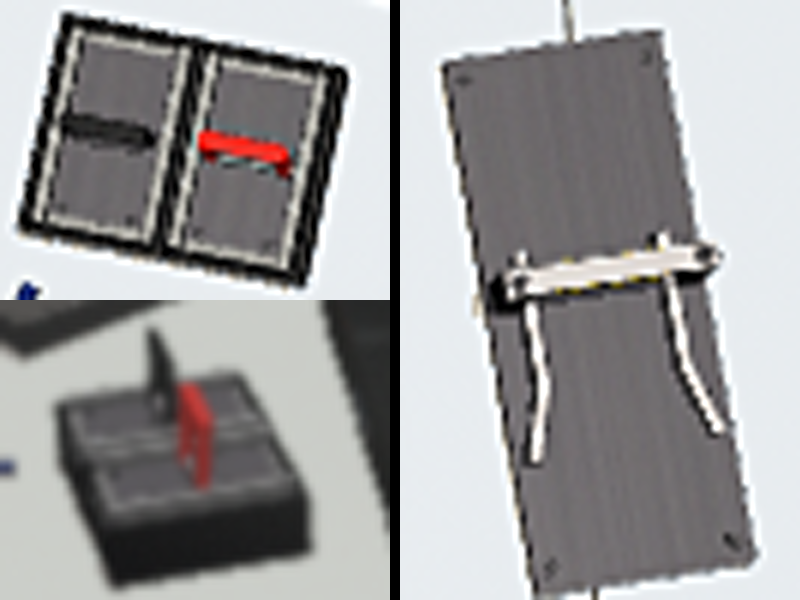

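Run:
```python
from h import *
t=cv2.imread("pics/top0.png");s=cv2.imread("pics/side0.png")
def quad(box,z,thr,name,L):
    x0,y0,x1,y1=box;m=(t[y0:y1,x0:x1].max(2)<thr).astype(np.uint8)
    m=cv2.morphologyEx(m,cv2.MORPH_OPEN,np.ones((3,3)));m=cv2.morphologyEx(m,cv2.MORPH_CLOSE,np.ones((9,9)))
    c=max(cv2.findContours(m,0,1)[0],key=cv2.contourArea)
    w=np.array([onz("top",p[0][0]+x0,p[0][1]+y0,z)[:2] for p in c],np.float32)
    (cx,cy),(a,b),_=r=cv2.minAreaRect(w);B=cv2.boxPoints(r)
    e=[B[1]-B[0],B[2]-B[1]];print(name,cx,cy,"size (add ~2.7)",a,b,"edges deg",[np.degrees(np.arctan2(v[1],v[0])) for v in e],[np.linalg.norm(v) for v in e])
quad((225,235,305,295),36,120,"rack",0)
quad((120,220,215,290),25,130,"tray",0)
quad((375,190,450,300),8,150,"gauge",0)
P=[onz("top",(u-400)/6+378,v/6+195,8) for u,v in((443,65),(660,32),(755,555),(537,598))]
print("gauge corners",np.array(P),np.mean(P,0))
print("bar ends",[onz("top",(u-400)/6+378,v/6+195,61) for u,v in((508,283),(718,257))])
def red(im,x0,y0,x1,y1):
    h=im[y0:y1,x0:x1].astype(int);m=(h[...,2]>120)&(h[...,1]<80)&(h[...,0]<80);v,u=np.nonzero(m);return u+x0,v+y0
u,v=red(t,262,250,295,285);print("top red",u.min(),u.max(),v.min(),v.max(),u.mean(),v.mean())
a,b=red(s,280,205,300,235);print("side red",a.min(),a.max(),b.min(),b.max())
for k in sorted(set(v)):print(k,u[v==k].min(),u[v==k].max(),end="; ")
print()
for k in sorted(set(b)):print(k,a[b==k].min(),a[b==k].max(),end="; ")
# handle top centre: top crop (245,146)-> , side crop centre of top edge
ph=((200+288)/12+238,(138+152)/12+242)
print("handle @z=76",onz("top",*ph,76), "rack at 36")
print(two(ph,((181+210)/12+258,(386-300+408-300)/12+200)))
# screwdriver and fixtures
```

```text
rack 435.99700927734375 98.45490264892578 size (add ~2.7) 133.33401489257812 101.92013549804688 edges deg [np.float32(-13.1824), np.float32(76.817604)] [np.float32(101.920135), np.float32(133.334)]
tray 473.2530212402344 376.92559814453125 size (add ~2.7) 125.16321563720703 177.8118896484375 edges deg [np.float32(-78.66443), np.float32(11.335568)] [np.float32(177.81186), np.float32(125.16323)]
gauge 485.235595703125 -295.1903076171875 size (add ~2.7) 253.40309143066406 104.37774658203125 edges deg [np.float32(-82.55403), np.float32(7.4459677)] [np.float32(104.37772), np.float32(253.4031)]
gauge corners [[ 602.   -229.63    8.  ]
 [ 615.24 -332.38    8.  ]
 [ 368.94 -364.44    8.  ]
 [ 351.8  -263.07    8.  ]] [ 484.5  -297.38    8.  ]
bar ends [array([ 491.56, -248.63,   61.  ]), array([ 500.97, -343.61,   61.  ])]
top red 271 285 264 268 277.97872340425533 266.06382978723406
side red 288 292 214 230
264 271 275; 265 271 280; 266 271 285; 267 275 285; 268 280 285; 
214 288 290; 215 288 291; 216 288 291; 217 289 292; 218 289 292; 219 289 292; 220 289 292; 221 288 292; 222 288 292; 223 288 292; 224 288 292; 225 288 292; 226 291 292; 227 291 292; 228 291 292; 229 291 292; 230 291 292; handle @z=76 [433.5   67.03  76.  ] rack at 36
(array([433.84,  66.4 ,  80.02]), np.float64(1.4707594436955502))
```

The enlarged crop shows the gauge guides flaring towards the robot, so the lane's x points away from it at a yaw of about 7°. The red handle's top edge is at about (278.7,266) in the top view and leans slightly away from the robot. Its height comes out at about 80 mm from both views, matching the 79 mm given. I'll approach it now.

Request:
{"fn": "arm_command", "kwargs": {
  "motion": [
    {"x": 0.026,"y": -0.0545,"rz": -9.9},
    {"x": 0.026,"y": -0.0545,"rz": -9.9},
    {"x": 0.026,"y": -0.0545,"rz": -9.9},
    {"x": 0.026,"y": -0.0545,"rz": -9.9},
    {"x": 0.026,"y": -0.0545,"rz": -9.9}
  ]
}}

```text
invalid input at $.motion[0]: expected keys x, y, z, rx, ry, rz, grip
```

Request:
{"fn": "arm_command", "kwargs": {
  "motion": [
    {"x": 0.026,"y": -0.0545,"rz": -9.9},
    {"x": 0.026,"y": -0.0545,"rz": -9.9},
    {"x": 0.026,"y": -0.0545,"rz": -9.9},
    {"z": -0.06},
    {"z": -0.04}
  ]
}}

```text
invalid input at $.motion[0]: expected keys x, y, z, rx, ry, rz, grip
```

Run:
```python
from h import *
s=bot.sense();print(s["time"],s["tool_pos"],s["eef_rot"],s["joint_pos"],s["wrist_force"])
t=eyes.read_camera("top")[:,:,::-1];s=eyes.read_camera("side")[:,:,::-1]
c=np.hstack([crop(t,235,225,80,100,5),crop(s,250,150,80,100,5)]);cv2.imwrite("pics/c2.png",c)
```

```text
0.1 [224.61 501.91 303.23] [[-0.91  0.41 -0.  ]
 [ 0.41  0.91 -0.  ]
 [ 0.   -0.   -1.  ]] [1.15 0.09 0.18 1.66 0.   1.57] [0.83 0.06 0.04]
```

View pics/c2.png

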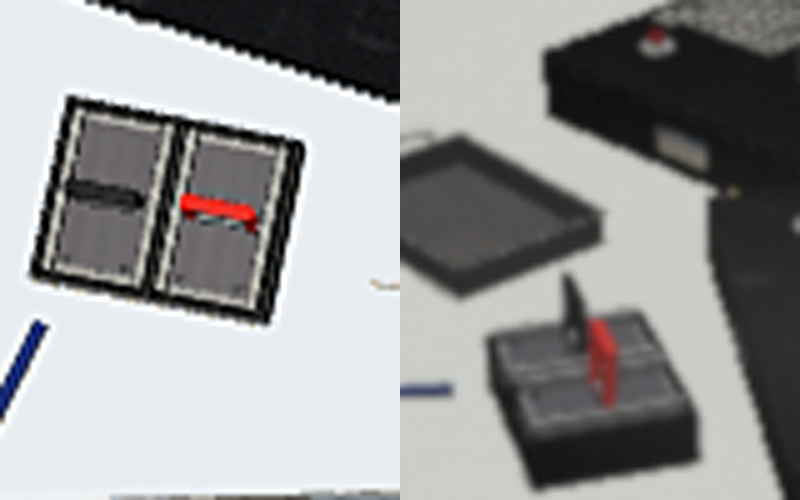

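The arm did not move, because every row needs all seven keys, and this picture only repeats the start state. I'll resend the rows in full.

Request:
{"fn": "arm_command", "kwargs": {
  "motion": [
    {"x": 0.026,"y": -0.0545,"z": 0,"rx": 0,"ry": 0,"rz": -9.9,"grip": 1},
    {"x": 0.026,"y": -0.0545,"z": 0,"rx": 0,"ry": 0,"rz": -9.9,"grip": 1},
    {"x": 0.026,"y": -0.0545,"z": 0,"rx": 0,"ry": 0,"rz": -9.9,"grip": 1},
    {"x": 0.026,"y": -0.0545,"z": 0,"rx": 0,"ry": 0,"rz": -9.9,"grip": 1},
    {"x": 0.026,"y": -0.0545,"z": 0,"rx": 0,"ry": 0,"rz": -9.9,"grip": 1}
  ]
}}

```text
time: 0.82
tool_pos: [355.0, 227.7, 303.9]
eef_rot: [[-0.277, 0.961, 0.0], [0.961, 0.277, 0.0], [0.0, 0.0, -1.0]]
wrist_force: [1.1, 0.2, 1.1]
opening: 85.2
grasp_force: 0.0
```

Request:
{"fn": "arm_command", "kwargs": {
  "motion": [
    {"x": 0.026,"y": -0.0545,"z": 0,"rx": 0,"ry": 0,"rz": -9.9,"grip": 1},
    {"x": 0.026,"y": -0.0545,"z": 0,"rx": 0,"ry": 0,"rz": -9.9,"grip": 1},
    {"x": 0.026,"y": -0.0545,"z": 0,"rx": 0,"ry": 0,"rz": -9.9,"grip": 1},
    {"x": 0,"y": 0,"z": -0.06,"rx": 0,"ry": 0,"rz": 0,"grip": 1},
    {"x": 0,"y": 0,"z": -0.04,"rx": 0,"ry": 0,"rz": 0,"grip": 1}
  ]
}}

```text
time: 1.45
tool_pos: [432.5, 64.8, 201.6]
eef_rot: [[0.233, 0.973, -0.001], [0.973, -0.233, -0.0], [-0.0, -0.001, -1.0]]
wrist_force: [-0.1, -0.3, 0.8]
opening: 85.4
grasp_force: 0.0
```

Run:
```python
from h import *
s=bot.sense();print(s["time"],s["tool_pos"],s["eef_rot"],s["joint_pos"],s["wrist_force"])
```

```text
1.45 [432.49  64.84 201.65] [[ 0.23  0.97 -0.  ]
 [ 0.97 -0.23 -0.  ]
 [-0.   -0.   -1.  ]] [ 0.15 -0.2  -0.29  1.48  0.    1.95] [-0.13 -0.33  0.79]
```

Request:
{"fn": "arm_command", "kwargs": {
  "motion": [
    {"x": 0.001,"y": 0.0015,"z": -0.045,"rx": 0,"ry": 0,"rz": 0,"grip": 1},
    {"x": 0,"y": 0,"z": -0.03,"rx": 0,"ry": 0,"rz": 0,"grip": 1},
    {"x": 0,"y": 0,"z": 0,"rx": 0,"ry": 0,"rz": 0,"grip": -1},
    {"x": 0,"y": 0,"z": 0,"rx": 0,"ry": 0,"rz": 0,"grip": -1},
    {"x": 0,"y": 0,"z": 0,"rx": 0,"ry": 0,"rz": 0,"grip": -1}
  ]
}}

```text
time: 2.08
tool_pos: [434.4, 67.7, 130.5]
eef_rot: [[0.23, 0.973, 0.002], [0.973, -0.23, 0.0], [0.001, 0.002, -1.0]]
wrist_force: [0.1, 0.3, -0.9]
opening: 32.3
grasp_force: 0.0
```

Request:
{"fn": "arm_command", "kwargs": {
  "motion": [
    {"x": 0,"y": 0,"z": 0,"rx": 0,"ry": 0,"rz": 0,"grip": -1},
    {"x": 0,"y": 0,"z": 0,"rx": 0,"ry": 0,"rz": 0,"grip": -1},
    {"x": 0,"y": 0,"z": 0,"rx": 0,"ry": 0,"rz": 0,"grip": -1},
    {"x": 0,"y": 0,"z": 0,"rx": 0,"ry": 0,"rz": 0,"grip": -1},
    {"x": 0,"y": 0,"z": 0,"rx": 0,"ry": 0,"rz": 0,"grip": -1}
  ]
}}

```text
time: 2.7
tool_pos: [433.7, 67.7, 129.9]
eef_rot: [[0.23, 0.973, 0.001], [0.973, -0.23, 0.0], [0.001, 0.001, -1.0]]
wrist_force: [-2.9, 0.8, 6.5]
opening: 6.9
grasp_force: 58.6
```

Request:
{"fn": "arm_command", "kwargs": {
  "motion": [
    {"x": 0,"y": 0,"z": 0.015,"rx": 0,"ry": 0,"rz": 0,"grip": -1},
    {"x": 0,"y": 0,"z": 0.025,"rx": 0,"ry": 0,"rz": 0,"grip": -1},
    {"x": 0,"y": 0,"z": 0.03,"rx": 0,"ry": 0,"rz": 0,"grip": -1},
    {"x": 0,"y": 0,"z": 0.03,"rx": 0,"ry": 0,"rz": 0,"grip": -1},
    {"x": 0,"y": 0,"z": 0.02,"rx": 0,"ry": 0,"rz": 0,"grip": -1}
  ]
}}

```text
time: 3.32
tool_pos: [433.8, 67.5, 251.0]
eef_rot: [[0.23, 0.973, 0.001], [0.973, -0.23, 0.0], [0.0, 0.001, -1.0]]
wrist_force: [0.3, 0.9, -3.1]
opening: 6.7
grasp_force: 59.6
```

Run:
```python
from h import *
s=bot.sense();print(s["time"],s["tool_pos"],s["wrist_force"],s["opening"],s["grasp_force"])
t=eyes.read_camera("top")[:,:,::-1];s=eyes.read_camera("side")[:,:,::-1]
c=np.hstack([crop(t,235,215,80,100,5),crop(s,250,150,80,100,5)]);cv2.imwrite("pics/c3.png",c)
```

```text
3.325 [433.78  67.49 251.02] [ 0.28  0.91 -3.08] 6.692497614338786 59.595311558805406
```

View pics/c3.png

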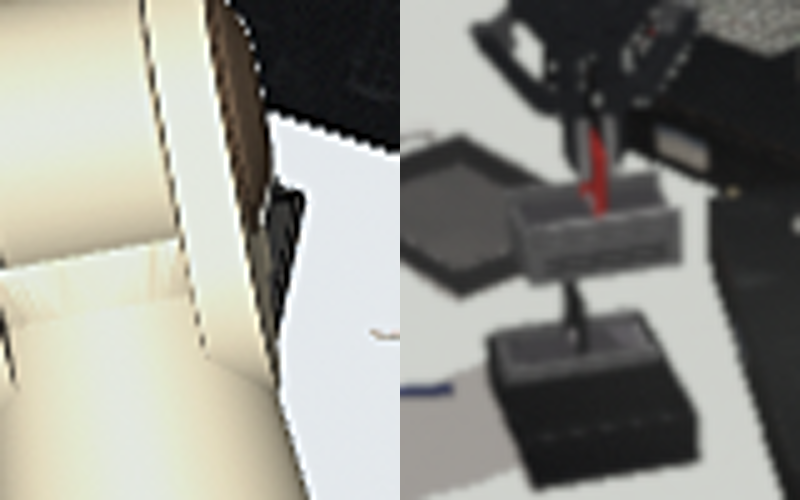

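The cassette hangs level under the gripper, with crop corners at about (530,283) and (682,262). The other cassette is still in place. The end facing the camera is grey, so its +x end points away from the robot. I'll carry it to the gauge start.

Request:
{"fn": "arm_command", "kwargs": {
  "motion": [
    {"x": -0.004,"y": -0.03,"z": 0,"rx": 0,"ry": 0,"rz": 2.6,"grip": -1},
    {"x": -0.004,"y": -0.05,"z": 0,"rx": 0,"ry": 0,"rz": 2.6,"grip": -1},
    {"x": -0.004,"y": -0.055,"z": 0,"rx": 0,"ry": 0,"rz": 2.6,"grip": -1},
    {"x": -0.004,"y": -0.055,"z": 0,"rx": 0,"ry": 0,"rz": 2.6,"grip": -1},
    {"x": -0.004,"y": -0.055,"z": 0,"rx": 0,"ry": 0,"rz": 2.6,"grip": -1}
  ]
}}

```text
time: 4.05
tool_pos: [413.0, -179.1, 248.2]
eef_rot: [[0.004, 1.0, -0.001], [1.0, -0.004, 0.0], [0.0, -0.001, -1.0]]
wrist_force: [0.9, 0.4, -3.3]
opening: 6.9
grasp_force: 59.6
```

Request:
{"fn": "arm_command", "kwargs": {
  "motion": [
    {"x": -0.004,"y": -0.055,"z": 0,"rx": 0,"ry": 0,"rz": 2.6,"grip": -1},
    {"x": -0.004,"y": -0.05,"z": 0,"rx": 0,"ry": 0,"rz": 2.6,"grip": -1},
    {"x": 0,"y": -0.024,"z": -0.02,"rx": 0,"ry": 0,"rz": 2.5,"grip": -1},
    {"x": 0,"y": 0,"z": -0.04,"rx": 0,"ry": 0,"rz": 0,"grip": -1},
    {"x": 0,"y": 0,"z": -0.02,"rx": 0,"ry": 0,"rz": 0,"grip": -1}
  ]
}}

```text
time: 4.68
tool_pos: [404.5, -306.3, 165.7]
eef_rot: [[-0.128, 0.992, -0.003], [0.992, 0.128, 0.002], [0.003, -0.003, -1.0]]
wrist_force: [-0.5, -0.1, -3.7]
opening: 6.4
grasp_force: 59.6
```

Run:
```python
from h import *
s=bot.sense();print(s["time"],s["tool_pos"],s["eef_rot"],s["wrist_force"],s["opening"],s["grasp_force"])
t=eyes.read_camera("top")[:,:,::-1];s=eyes.read_camera("side")[:,:,::-1]
c=np.hstack([crop(t,375,195,80,110,5),crop(s,320,200,80,110,5)]);cv2.imwrite("pics/c4.png",c)
```

```text
4.675 [ 404.54 -306.27  165.65] [[-0.13  0.99 -0.  ]
 [ 0.99  0.13  0.  ]
 [ 0.   -0.   -1.  ]] [-0.49 -0.13 -3.71] 6.3622704081310015 59.5914944820106
```

View pics/c4.png

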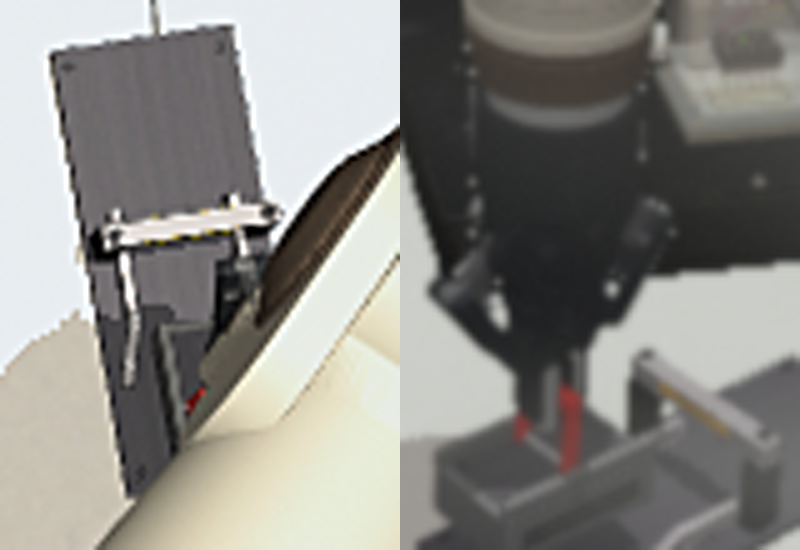

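The cassette is in line with the lane in front of the bar, with its left edge at about (165,330) in the top crop and the bar at row 225. I'll lower it gently.

Request:
{"fn": "arm_command", "kwargs": {
  "motion": [
    {"x": 0,"y": 0,"z": -0.015,"rx": 0,"ry": 0,"rz": 0,"grip": -1},
    {"x": 0,"y": 0,"z": -0.01,"rx": 0,"ry": 0,"rz": 0,"grip": -1},
    {"x": 0,"y": 0,"z": -0.004,"rx": 0,"ry": 0,"rz": 0,"grip": -1},
    {"x": 0,"y": 0,"z": 0,"rx": 0,"ry": 0,"rz": 0,"grip": -1}
  ]
}}

```text
time: 5.28
tool_pos: [405.6, -306.4, 139.9]
eef_rot: [[-0.129, 0.992, -0.0], [0.992, 0.129, 0.0], [0.0, -0.0, -1.0]]
wrist_force: [-0.2, -0.0, -3.5]
opening: 6.8
grasp_force: 59.6
```

Request:
{"fn": "arm_command", "kwargs": {
  "motion": [
    {"x": 0,"y": 0,"z": -0.002,"rx": 0,"ry": 0,"rz": 0,"grip": -1},
    {"x": 0,"y": 0,"z": 0,"rx": 0,"ry": 0,"rz": 0,"grip": -1}
  ]
}}

```text
time: 5.52
tool_pos: [405.7, -306.5, 138.0]
eef_rot: [[-0.129, 0.992, 0.0], [0.992, 0.129, -0.0], [-0.0, 0.0, -1.0]]
wrist_force: [-0.2, 0.6, -4.5]
opening: 6.5
grasp_force: 59.6
```

Request:
{"fn": "arm_command", "kwargs": {
  "motion": [
    {"x": 0,"y": 0,"z": -0.004,"rx": 0,"ry": 0,"rz": 0,"grip": -1},
    {"x": 0,"y": 0,"z": 0,"rx": 0,"ry": 0,"rz": 0,"grip": -1}
  ]
}}

```text
time: 5.78
tool_pos: [405.5, -306.4, 133.5]
eef_rot: [[-0.129, 0.992, -0.0], [0.992, 0.129, 0.0], [0.0, -0.0, -1.0]]
wrist_force: [0.1, -0.8, -3.7]
opening: 6.1
grasp_force: 59.6
```

Request:
{"fn": "arm_command", "kwargs": {
  "motion": [
    {"x": 0,"y": 0,"z": -0.0015,"rx": 0,"ry": 0,"rz": 0,"grip": -1},
    {"x": 0,"y": 0,"z": 0,"rx": 0,"ry": 0,"rz": 0,"grip": -1}
  ]
}}

```text
time: 6.02
tool_pos: [405.6, -306.5, 132.3]
eef_rot: [[-0.129, 0.992, -0.0], [0.992, 0.129, 0.0], [0.0, -0.0, -1.0]]
wrist_force: [-0.8, 0.2, -3.8]
opening: 6.5
grasp_force: 59.6
```

Request:
{"fn": "arm_command", "kwargs": {
  "motion": [
    {"x": 0,"y": 0,"z": -0.001,"rx": 0,"ry": 0,"rz": 0,"grip": -1},
    {"x": 0,"y": 0,"z": 0,"rx": 0,"ry": 0,"rz": 0,"grip": -1}
  ]
}}

```text
time: 6.28
tool_pos: [405.8, -306.5, 132.0]
eef_rot: [[-0.129, 0.992, 0.001], [0.992, 0.129, -0.0], [-0.0, 0.001, -1.0]]
wrist_force: [-1.3, 0.9, 3.2]
opening: 6.8
grasp_force: 60.6
```

Contact is felt: the wrist force went from -3.8 to +3.2 N. I'll release, back off and close the fingers behind the handle.

Request:
{"fn": "arm_command", "kwargs": {
  "motion": [
    {"x": 0,"y": 0,"z": 0,"rx": 0,"ry": 0,"rz": 0,"grip": 1},
    {"x": 0,"y": 0,"z": 0,"rx": 0,"ry": 0,"rz": 0,"grip": 1},
    {"x": 0,"y": 0,"z": 0,"rx": 0,"ry": 0,"rz": 0,"grip": 1},
    {"x": 0,"y": 0,"z": 0.015,"rx": 0,"ry": 0,"rz": 0,"grip": 1},
    {"x": 0,"y": 0,"z": 0.04,"rx": 0,"ry": 0,"rz": 0,"grip": 1}
  ]
}}

```text
time: 6.9
tool_pos: [405.0, -306.0, 186.2]
eef_rot: [[-0.129, 0.992, -0.002], [0.992, 0.129, 0.002], [0.002, -0.002, -1.0]]
wrist_force: [0.8, -0.4, 0.1]
opening: 85.4
grasp_force: 0.0
```

Request:
{"fn": "arm_command", "kwargs": {
  "motion": [
    {"x": -0.03,"y": -0.004,"z": 0,"rx": 0,"ry": 0,"rz": 0,"grip": -1},
    {"x": -0.02,"y": -0.0025,"z": 0,"rx": 0,"ry": 0,"rz": 0,"grip": -1},
    {"x": 0,"y": 0,"z": 0,"rx": 0,"ry": 0,"rz": 0,"grip": -1},
    {"x": 0,"y": 0,"z": 0,"rx": 0,"ry": 0,"rz": 0,"grip": -1},
    {"x": 0,"y": 0,"z": 0,"rx": 0,"ry": 0,"rz": 0,"grip": -1}
  ]
}}

```text
time: 7.52
tool_pos: [356.1, -312.9, 186.1]
eef_rot: [[-0.129, 0.992, -0.0], [0.992, 0.129, 0.0], [0.0, -0.0, -1.0]]
wrist_force: [-0.2, 0.3, -0.5]
opening: 0.2
grasp_force: 0.0
```

Request:
{"fn": "arm_command", "kwargs": {
  "motion": [
    {"x": 0,"y": 0,"z": -0.025,"rx": 0,"ry": 0,"rz": 0,"grip": -1},
    {"x": 0,"y": 0,"z": -0.022,"rx": 0,"ry": 0,"rz": 0,"grip": -1},
    {"x": 0,"y": 0,"z": 0,"rx": 0,"ry": 0,"rz": 0,"grip": -1}
  ]
}}

```text
time: 7.9
tool_pos: [355.4, -312.3, 137.8]
eef_rot: [[-0.129, 0.992, -0.002], [0.992, 0.129, 0.002], [0.002, -0.002, -1.0]]
wrist_force: [-0.3, 0.4, 0.8]
opening: 0.1
grasp_force: 0.0
```

Run:
```python
from h import *
s=bot.sense();print(s["time"],s["tool_pos"],s["wrist_force"],s["opening"],s["grasp_force"])
t=eyes.read_camera("top")[:,:,::-1];s=eyes.read_camera("side")[:,:,::-1]
c=np.hstack([crop(t,375,195,80,110,5),crop(s,320,220,80,110,5)]);cv2.imwrite("pics/c5.png",c)
```

```text
7.9 [ 355.36 -312.27  137.81] [-0.29  0.36  0.78] 0.07852964638979341 0.0
```

View pics/c5.png

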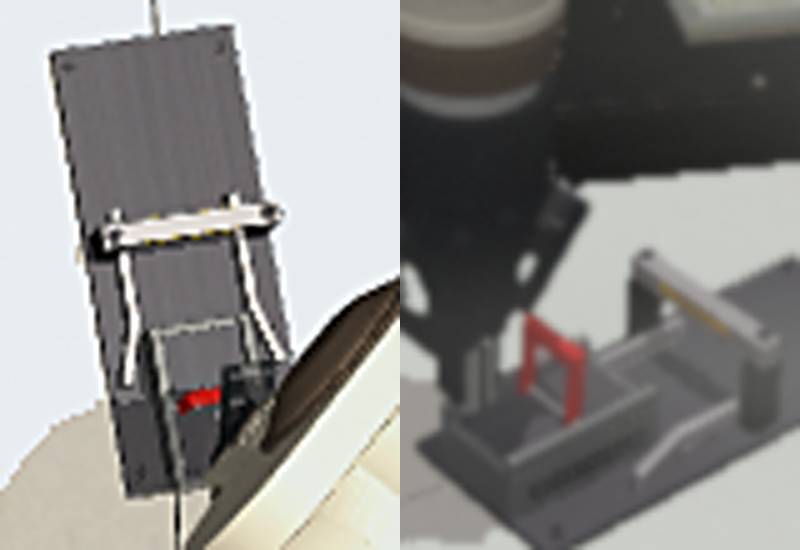

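The cassette stands between the flared guides, its top-view crop edges at columns 150 and 250. The handle is upright and the closed fingers are behind it. Now I'll fold it.

Request:
{"fn": "arm_command", "kwargs": {
  "motion": [
    {"x": 0.0198,"y": 0.0026,"z": 0,"rx": 0,"ry": 0,"rz": 0,"grip": -1},
    {"x": 0.0149,"y": 0.0019,"z": 0,"rx": 0,"ry": 0,"rz": 0,"grip": -1},
    {"x": 0.0119,"y": 0.0015,"z": 0,"rx": 0,"ry": 0,"rz": 0,"grip": -1},
    {"x": 0.0119,"y": 0.0015,"z": 0,"rx": 0,"ry": 0,"rz": 0,"grip": -1},
    {"x": 0.0099,"y": 0.0013,"z": 0,"rx": 0,"ry": 0,"rz": 0,"grip": -1}
  ]
}}

```text
time: 8.62
tool_pos: [424.9, -304.0, 139.3]
eef_rot: [[-0.129, 0.992, -0.0], [0.992, 0.129, 0.0], [0.0, -0.0, -1.0]]
wrist_force: [0.1, -0.6, -0.1]
opening: 0.1
grasp_force: 0.1
```

Request:
{"fn": "arm_command", "kwargs": {
  "motion": [
    {"x": 0.005,"y": 0.0006,"z": -0.006,"rx": 0,"ry": 0,"rz": 0,"grip": -1},
    {"x": 0.005,"y": 0.0006,"z": -0.006,"rx": 0,"ry": 0,"rz": 0,"grip": -1},
    {"x": 0.004,"y": 0.0005,"z": -0.005,"rx": 0,"ry": 0,"rz": 0,"grip": -1},
    {"x": 0,"y": 0,"z": 0,"rx": 0,"ry": 0,"rz": 0,"grip": -1}
  ]
}}

```text
time: 9.12
tool_pos: [437.9, -302.3, 121.7]
eef_rot: [[-0.129, 0.992, -0.001], [0.992, 0.129, 0.001], [0.001, -0.001, -1.0]]
wrist_force: [0.0, 0.4, -0.7]
opening: 0.2
grasp_force: 0.0
```

Request:
{"fn": "arm_command", "kwargs": {
  "motion": [
    {"x": 0,"y": 0,"z": -0.003,"rx": 0,"ry": 0,"rz": 0,"grip": -1},
    {"x": 0,"y": 0,"z": -0.001,"rx": 0,"ry": 0,"rz": 0,"grip": -1},
    {"x": 0,"y": 0,"z": 0,"rx": 0,"ry": 0,"rz": 0,"grip": -1}
  ]
}}

```text
time: 9.5
tool_pos: [438.0, -302.5, 118.4]
eef_rot: [[-0.128, 0.992, 0.0], [0.992, 0.128, -0.0], [-0.0, 0.0, -1.0]]
wrist_force: [0.9, -0.5, -0.8]
opening: -0.0
grasp_force: 0.0
```

Request:
{"fn": "arm_command", "kwargs": {
  "motion": [
    {"x": 0,"y": 0,"z": -0.0015,"rx": 0,"ry": 0,"rz": 0,"grip": -1},
    {"x": 0,"y": 0,"z": 0,"rx": 0,"ry": 0,"rz": 0,"grip": -1}
  ]
}}

```text
time: 9.75
tool_pos: [438.1, -302.6, 117.1]
eef_rot: [[-0.129, 0.992, 0.0], [0.992, 0.129, -0.0], [-0.0, 0.0, -1.0]]
wrist_force: [-0.1, -0.8, 2.0]
opening: 0.0
grasp_force: 0.9
```

Request:
{"fn": "arm_command", "kwargs": {
  "motion": [
    {"x": 0,"y": 0,"z": -0.001,"rx": 0,"ry": 0,"rz": 0,"grip": -1},
    {"x": 0,"y": 0,"z": 0,"rx": 0,"ry": 0,"rz": 0,"grip": -1}
  ]
}}

```text
time: 10.0
tool_pos: [438.2, -302.6, 116.9]
eef_rot: [[-0.129, 0.992, 0.001], [0.992, 0.129, -0.001], [-0.001, 0.001, -1.0]]
wrist_force: [-3.2, 0.9, 9.2]
opening: 0.0
grasp_force: 4.4
```

Request:
{"fn": "arm_command", "kwargs": {
  "motion": [
    {"x": 0,"y": 0,"z": -0.001,"rx": 0,"ry": 0,"rz": 0,"grip": -1},
    {"x": 0,"y": 0,"z": 0,"rx": 0,"ry": 0,"rz": 0,"grip": -1}
  ]
}}

```text
time: 10.25
tool_pos: [438.2, -302.6, 116.6]
eef_rot: [[-0.129, 0.992, 0.001], [0.992, 0.129, -0.001], [-0.001, 0.001, -1.0]]
wrist_force: [-5.2, 2.6, 14.6]
opening: 0.3
grasp_force: 7.4
```

The firm stop at fingertip height of about 44 mm matches a fully folded handle (top 44.5 mm). I'll raise, turn 90° and go behind the rear face.

Request:
{"fn": "arm_command", "kwargs": {
  "motion": [
    {"x": 0,"y": 0,"z": 0.01,"rx": 0,"ry": 0,"rz": 0,"grip": -1},
    {"x": 0,"y": 0,"z": 0.05,"rx": 0,"ry": 0,"rz": 0,"grip": -1},
    {"x": -0.0118,"y": -0.0015,"z": 0,"rx": 0,"ry": 0,"rz": 10,"grip": -0.6},
    {"x": -0.0118,"y": -0.0015,"z": 0,"rx": 0,"ry": 0,"rz": 10,"grip": -0.6},
    {"x": -0.0118,"y": -0.0015,"z": 0,"rx": 0,"ry": 0,"rz": 10,"grip": -0.6}
  ]
}}

```text
time: 10.88
tool_pos: [402.3, -307.0, 175.0]
eef_rot: [[-0.612, 0.791, 0.0], [0.791, 0.612, 0.0], [-0.0, 0.0, -1.0]]
wrist_force: [0.4, 0.1, -0.7]
opening: 17.1
grasp_force: 0.0
```

Request:
{"fn": "arm_command", "kwargs": {
  "motion": [
    {"x": -0.0118,"y": -0.0015,"z": 0,"rx": 0,"ry": 0,"rz": 10,"grip": -0.6},
    {"x": -0.0118,"y": -0.0015,"z": 0,"rx": 0,"ry": 0,"rz": 10,"grip": -0.6},
    {"x": -0.0118,"y": -0.0015,"z": 0,"rx": 0,"ry": 0,"rz": 10,"grip": -0.6},
    {"x": -0.0118,"y": -0.0015,"z": 0,"rx": 0,"ry": 0,"rz": 10,"grip": -0.6},
    {"x": -0.0118,"y": -0.0015,"z": 0,"rx": 0,"ry": 0,"rz": 10,"grip": -0.6}
  ]
}}

```text
time: 11.5
tool_pos: [343.3, -314.5, 174.9]
eef_rot: [[-0.999, 0.04, -0.0], [0.04, 0.999, 0.0], [0.0, 0.0, -1.0]]
wrist_force: [-0.3, -0.5, -0.0]
opening: 17.0
grasp_force: 0.0
```

Request:
{"fn": "arm_command", "kwargs": {
  "motion": [
    {"x": -0.0118,"y": -0.0015,"z": 0,"rx": 0,"ry": 0,"rz": 10,"grip": -0.6},
    {"x": 0,"y": 0,"z": 0,"rx": 0,"ry": 0,"rz": 0,"grip": -0.6},
    {"x": 0,"y": 0,"z": 0,"rx": 0,"ry": 0,"rz": 0,"grip": -0.6}
  ]
}}

```text
time: 11.88
tool_pos: [332.2, -316.0, 175.0]
eef_rot: [[-0.992, -0.125, 0.0], [-0.125, 0.992, -0.0], [-0.0, -0.0, -1.0]]
wrist_force: [-0.1, 0.4, 0.2]
opening: 17.0
grasp_force: 0.0
```

Run:
```python
from h import *
s=bot.sense();print(s["time"],s["tool_pos"],s["eef_rot"],s["joint_pos"],s["wrist_force"],s["opening"])
t=eyes.read_camera("top")[:,:,::-1];s=eyes.read_camera("side")[:,:,::-1]
c=np.hstack([crop(t,375,195,80,110,5),crop(s,320,220,80,110,5)]);cv2.imwrite("pics/c6.png",c)
```

```text
11.875 [ 332.17 -316.02  174.99] [[-0.99 -0.12  0.  ]
 [-0.12  0.99 -0.  ]
 [-0.   -0.   -1.  ]] [-0.76 -0.14 -0.3   1.42  0.   -0.89] [-0.1   0.37  0.18] 17.005268296845223
```

View pics/c6.png

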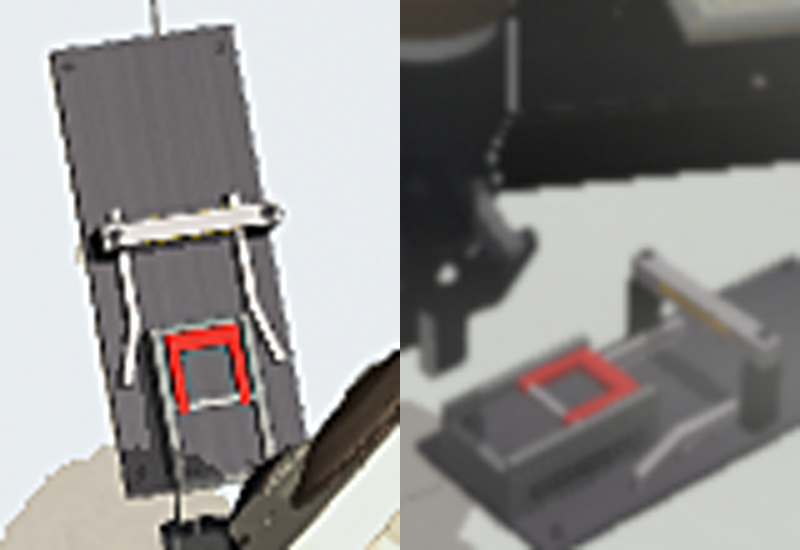

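The handle is folded flat in both views, around (205,365) in the top crop, and the cassette is lined up with the lane. I'll lower the fingers behind it and push.

Request:
{"fn": "arm_command", "kwargs": {
  "motion": [
    {"x": 0,"y": 0,"z": -0.05,"rx": 0,"ry": 0,"rz": 0,"grip": -0.6},
    {"x": 0,"y": 0,"z": -0.033,"rx": 0,"ry": 0,"rz": 0,"grip": -0.6},
    {"x": 0.0139,"y": 0.0018,"z": 0,"rx": 0,"ry": 0,"rz": 0,"grip": -0.6},
    {"x": 0.0119,"y": 0.0016,"z": 0,"rx": 0,"ry": 0,"rz": 0,"grip": -0.6},
    {"x": 0.0119,"y": 0.0016,"z": 0,"rx": 0,"ry": 0,"rz": 0,"grip": -0.6}
  ]
}}

```text
time: 12.6
tool_pos: [371.2, -311.3, 93.4]
eef_rot: [[-0.992, -0.129, 0.001], [-0.129, 0.992, -0.001], [-0.001, -0.002, -1.0]]
wrist_force: [-3.8, -0.9, 3.7]
opening: 16.9
grasp_force: 2.2
```

Request:
{"fn": "arm_command", "kwargs": {
  "motion": [
    {"x": 0.0119,"y": 0.0016,"z": 0,"rx": 0,"ry": 0,"rz": 0,"grip": -0.6},
    {"x": 0.0119,"y": 0.0016,"z": 0,"rx": 0,"ry": 0,"rz": 0,"grip": -0.6},
    {"x": 0.0099,"y": 0.0013,"z": 0,"rx": 0,"ry": 0,"rz": 0,"grip": -0.6}
  ]
}}

```text
time: 12.98
tool_pos: [404.1, -306.4, 92.1]
eef_rot: [[-0.992, -0.129, 0.0], [-0.129, 0.992, -0.0], [-0.0, -0.0, -1.0]]
wrist_force: [-4.6, -0.7, 2.7]
opening: 17.0
grasp_force: 2.0
```

Request:
{"fn": "arm_command", "kwargs": {
  "motion": [
    {"x": 0.0099,"y": 0.0013,"z": 0,"rx": 0,"ry": 0,"rz": 0,"grip": -0.6},
    {"x": 0.0099,"y": 0.0013,"z": 0,"rx": 0,"ry": 0,"rz": 0,"grip": -0.6}
  ]
}}

```text
time: 13.22
tool_pos: [423.6, -303.8, 91.9]
eef_rot: [[-0.992, -0.129, -0.0], [-0.129, 0.992, 0.0], [0.0, 0.0, -1.0]]
wrist_force: [-4.6, -0.5, 2.9]
opening: 16.6
grasp_force: 2.2
```

Request:
{"fn": "arm_command", "kwargs": {
  "motion": [
    {"x": 0.0099,"y": 0.0013,"z": 0,"rx": 0,"ry": 0,"rz": 0,"grip": -0.6},
    {"x": 0.0099,"y": 0.0013,"z": 0,"rx": 0,"ry": 0,"rz": 0,"grip": -0.6},
    {"x": 0.0099,"y": 0.0013,"z": 0,"rx": 0,"ry": 0,"rz": 0,"grip": -0.6}
  ]
}}

```text
time: 13.6
tool_pos: [453.4, -299.9, 91.9]
eef_rot: [[-0.992, -0.129, -0.0], [-0.129, 0.992, 0.0], [0.0, 0.0, -1.0]]
wrist_force: [-4.4, -1.5, 4.5]
opening: 17.0
grasp_force: 2.2
```

Request:
{"fn": "arm_command", "kwargs": {
  "motion": [
    {"x": 0.0099,"y": 0.0013,"z": 0,"rx": 0,"ry": 0,"rz": 0,"grip": -0.6},
    {"x": 0.0079,"y": 0.001,"z": 0,"rx": 0,"ry": 0,"rz": 0,"grip": -0.6},
    {"x": 0,"y": 0,"z": 0,"rx": 0,"ry": 0,"rz": 0,"grip": -0.6}
  ]
}}

```text
time: 13.98
tool_pos: [471.4, -297.5, 91.6]
eef_rot: [[-0.992, -0.129, 0.001], [-0.129, 0.992, 0.0], [-0.001, 0.0, -1.0]]
wrist_force: [-0.1, -0.4, 0.8]
opening: 17.0
grasp_force: 0.0
```

Request:
{"fn": "arm_command", "kwargs": {
  "motion": [
    {"x": -0.0149,"y": -0.0019,"z": 0,"rx": 0,"ry": 0,"rz": 0,"grip": -0.6},
    {"x": 0,"y": 0,"z": 0.045,"rx": 0,"ry": 0,"rz": 0,"grip": -0.6},
    {"x": 0,"y": 0,"z": 0.045,"rx": 0,"ry": 0,"rz": 0,"grip": 1},
    {"x": 0.0462,"y": 0.006,"z": 0,"rx": 0,"ry": 0,"rz": 0,"grip": 1},
    {"x": 0.0462,"y": 0.006,"z": 0,"rx": 0,"ry": 0,"rz": 0,"grip": 1}
  ]
}}

```text
time: 14.6
tool_pos: [548.3, -288.1, 183.3]
eef_rot: [[-0.992, -0.127, 0.002], [-0.127, 0.992, -0.001], [-0.002, -0.001, -1.0]]
wrist_force: [0.3, -0.2, -1.0]
opening: 70.7
grasp_force: 0.0
```

Request:
{"fn": "arm_command", "kwargs": {
  "motion": [
    {"x": 0,"y": 0,"z": 0,"rx": 0,"ry": 0,"rz": 0,"grip": 1},
    {"x": 0,"y": 0,"z": 0,"rx": 0,"ry": 0,"rz": 0,"grip": 1}
  ]
}}

```text
time: 14.85
tool_pos: [547.1, -287.7, 181.6]
eef_rot: [[-0.992, -0.129, -0.001], [-0.129, 0.992, 0.0], [0.001, 0.001, -1.0]]
wrist_force: [-0.5, -1.3, 0.3]
opening: 85.3
grasp_force: 0.0
```

Run:
```python
from h import *
s=bot.sense();print(s["time"],s["tool_pos"],s["joint_pos"],s["opening"])
t=eyes.read_camera("top")[:,:,::-1];s=eyes.read_camera("side")[:,:,::-1]
c=np.hstack([crop(t,375,170,80,110,5),crop(s,330,210,80,110,5)]);cv2.imwrite("pics/c7.png",c)
```

```text
14.85 [ 547.12 -287.67  181.6 ] [-0.48  0.24  0.11  1.44  0.   -0.61] 85.34747900165546
```

View pics/c7.png

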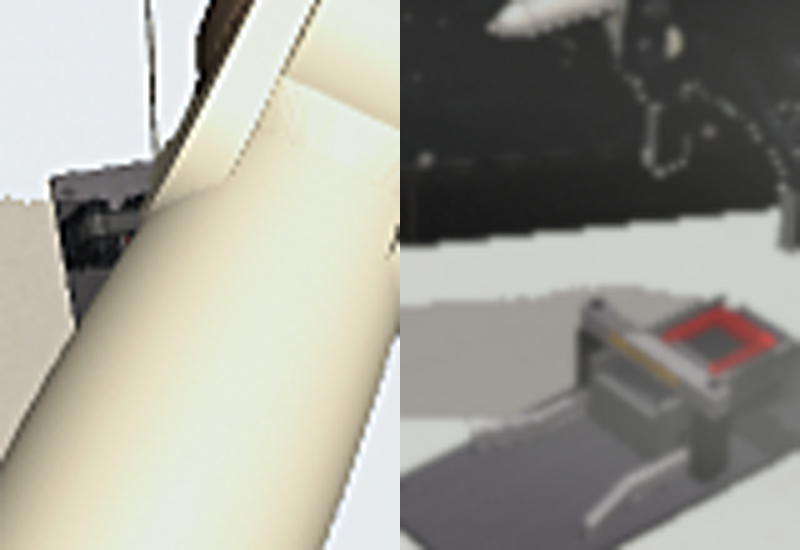

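The side view shows the cassette under the bar and standing out beyond it, handle folded at (720,340) in the crop. I'll lower over the flanks and grip.

Request:
{"fn": "arm_command", "kwargs": {
  "motion": [
    {"x": 0,"y": 0,"z": -0.05,"rx": 0,"ry": 0,"rz": 0,"grip": 1},
    {"x": 0,"y": 0,"z": -0.036,"rx": 0,"ry": 0,"rz": 0,"grip": 1},
    {"x": 0,"y": 0,"z": -0.01,"rx": 0,"ry": 0,"rz": 0,"grip": 1},
    {"x": 0,"y": 0,"z": 0,"rx": 0,"ry": 0,"rz": 0,"grip": 1}
  ]
}}

```text
time: 15.45
tool_pos: [547.7, -287.8, 86.6]
eef_rot: [[-0.992, -0.128, 0.0], [-0.128, 0.992, -0.0], [-0.0, -0.0, -1.0]]
wrist_force: [-0.1, -1.1, 0.9]
opening: 85.8
grasp_force: 0.0
```

Request:
{"fn": "arm_command", "kwargs": {
  "motion": [
    {"x": 0,"y": 0,"z": 0,"rx": 0,"ry": 0,"rz": 0,"grip": -1},
    {"x": 0,"y": 0,"z": 0,"rx": 0,"ry": 0,"rz": 0,"grip": -1},
    {"x": 0,"y": 0,"z": 0,"rx": 0,"ry": 0,"rz": 0,"grip": -1},
    {"x": 0,"y": 0,"z": 0,"rx": 0,"ry": 0,"rz": 0,"grip": -1}
  ]
}}

```text
time: 15.95
tool_pos: [548.8, -287.9, 87.9]
eef_rot: [[-0.992, -0.129, 0.003], [-0.129, 0.992, -0.001], [-0.002, -0.002, -1.0]]
wrist_force: [-1.3, 0.0, 6.1]
opening: 55.2
grasp_force: 65.4
```

Request:
{"fn": "arm_command", "kwargs": {
  "motion": [
    {"x": 0.0099,"y": 0.0013,"z": 0,"rx": 0,"ry": 0,"rz": 0,"grip": -1},
    {"x": 0.0099,"y": 0.0013,"z": 0,"rx": 0,"ry": 0,"rz": 0,"grip": -1},
    {"x": 0.0099,"y": 0.0013,"z": 0,"rx": 0,"ry": 0,"rz": 0,"grip": -1},
    {"x": 0.0069,"y": 0.0009,"z": 0,"rx": 0,"ry": 0,"rz": 0,"grip": -1},
    {"x": 0,"y": 0,"z": 0,"rx": 0,"ry": 0,"rz": 0,"grip": -1}
  ]
}}

```text
time: 16.58
tool_pos: [585.4, -283.2, 87.9]
eef_rot: [[-0.992, -0.129, 0.002], [-0.129, 0.992, -0.002], [-0.002, -0.002, -1.0]]
wrist_force: [-1.8, -1.3, 7.4]
opening: 54.9
grasp_force: 65.5
```

Request:
{"fn": "arm_command", "kwargs": {
  "motion": [
    {"x": 0,"y": 0,"z": 0,"rx": 0,"ry": 0,"rz": 0,"grip": 1},
    {"x": 0,"y": 0,"z": 0,"rx": 0,"ry": 0,"rz": 0,"grip": 1},
    {"x": 0,"y": 0,"z": 0,"rx": 0,"ry": 0,"rz": 0,"grip": 1},
    {"x": -0.0109,"y": -0.0014,"z": 0,"rx": 0,"ry": 0,"rz": 0,"grip": 1},
    {"x": -0.0099,"y": -0.0013,"z": 0.002,"rx": 0,"ry": 0,"rz": 0,"grip": 1}
  ]
}}

```text
time: 17.2
tool_pos: [562.9, -285.5, 87.6]
eef_rot: [[-0.992, -0.129, -0.001], [-0.129, 0.992, 0.0], [0.001, 0.0, -1.0]]
wrist_force: [-0.8, 0.2, 0.2]
opening: 85.4
grasp_force: 0.0
```

Request:
{"fn": "arm_command", "kwargs": {
  "motion": [
    {"x": 0,"y": 0,"z": 0,"rx": 0,"ry": 0,"rz": 0,"grip": -1},
    {"x": 0,"y": 0,"z": 0,"rx": 0,"ry": 0,"rz": 0,"grip": -1},
    {"x": 0,"y": 0,"z": 0,"rx": 0,"ry": 0,"rz": 0,"grip": -1},
    {"x": 0,"y": 0,"z": 0,"rx": 0,"ry": 0,"rz": 0,"grip": -1}
  ]
}}

```text
time: 17.7
tool_pos: [564.1, -285.7, 88.5]
eef_rot: [[-0.992, -0.129, 0.001], [-0.129, 0.992, -0.001], [-0.0, -0.001, -1.0]]
wrist_force: [-2.0, -0.7, 5.5]
opening: 54.9
grasp_force: 66.1
```

Run:
```python
from h import *
s=bot.sense();print(s["time"],s["tool_pos"],s["joint_pos"],s["opening"],s["grasp_force"])
im=eyes.read_camera("side")[:,:,::-1];h=im[230:330,340:430].astype(int);m=(h[...,2]>100)&(h[...,1]<80)&(h[...,0]<80);v,u=np.nonzero(m);u+=340;v+=230
print(len(u))
if len(u):
  P=np.array([onz("side",a,b,44)[:2] for a,b in zip(u,v)])-[497.3,-294.7]
  R=np.array([[.9916,.1296],[-.1296,.9916]]);G=P@R.T;print("handle gauge min/max",np.percentile(G,[2,98],axis=0))
cv2.imwrite("pics/c8.png",crop(im,330,200,100,120,5))
```

```text
17.7 [ 564.09 -285.72   88.49] [-0.47  0.3   0.01  1.28 -0.   -0.6 ] 54.90004748674036 66.09593778848648
32
handle gauge min/max [[ 61.17 -17.95]
 [100.11  20.71]]
```

The handle spans gauge x of about 61 to 100 mm, so the cassette's centre is near 62 mm, clear of the bar and flat, and the regrip is firm. I'll lift it and carry it round the fixture.

Request:
{"fn": "arm_command", "kwargs": {
  "motion": [
    {"x": 0,"y": 0,"z": 0.015,"rx": 0,"ry": 0,"rz": 0,"grip": -1},
    {"x": 0,"y": 0,"z": 0.04,"rx": 0,"ry": 0,"rz": 0,"grip": -1},
    {"x": 0,"y": 0,"z": 0.04,"rx": 0,"ry": 0,"rz": 0,"grip": -1},
    {"x": 0,"y": 0,"z": 0.045,"rx": 0,"ry": 0,"rz": 0,"grip": -1},
    {"x": -0.03,"y": 0,"z": 0,"rx": 0,"ry": 0,"rz": 0,"grip": -1}
  ]
}}

```text
time: 18.38
tool_pos: [535.8, -285.8, 232.3]
eef_rot: [[-0.992, -0.13, 0.006], [-0.13, 0.992, -0.003], [-0.006, -0.004, -1.0]]
wrist_force: [-0.8, -0.3, -5.2]
opening: 54.7
grasp_force: 65.4
```

Request:
{"fn": "arm_command", "kwargs": {
  "motion": [
    {"x": -0.045,"y": 0,"z": 0,"rx": 0,"ry": 0,"rz": 0,"grip": -1},
    {"x": -0.045,"y": 0,"z": 0,"rx": 0,"ry": 0,"rz": 0,"grip": -1},
    {"x": -0.044,"y": 0.02,"z": 0,"rx": 0,"ry": 0,"rz": 0,"grip": -1},
    {"x": 0,"y": 0.045,"z": 0,"rx": 0,"ry": 0,"rz": 0,"grip": -1},
    {"x": 0,"y": 0.05,"z": 0,"rx": 0,"ry": 0,"rz": 0,"grip": -1}
  ]
}}

```text
time: 19.0
tool_pos: [399.2, -169.6, 228.4]
eef_rot: [[-0.992, -0.127, 0.001], [-0.127, 0.992, 0.0], [-0.001, -0.0, -1.0]]
wrist_force: [1.6, 0.6, -3.2]
opening: 54.8
grasp_force: 65.1
```

Request:
{"fn": "arm_command", "kwargs": {
  "motion": [
    {"x": 0,"y": 0.05,"z": 0,"rx": 0,"ry": 0,"rz": 0,"grip": -1},
    {"x": 0,"y": 0.05,"z": 0,"rx": 0,"ry": 0,"rz": 0,"grip": -1},
    {"x": 0,"y": 0.05,"z": 0,"rx": 0,"ry": 0,"rz": 0,"grip": -1},
    {"x": 0,"y": 0.05,"z": 0,"rx": 0,"ry": 0,"rz": 0,"grip": -1},
    {"x": 0,"y": 0.05,"z": 0,"rx": 0,"ry": 0,"rz": 0,"grip": -1}
  ]
}}

```text
time: 19.62
tool_pos: [399.4, 81.2, 228.5]
eef_rot: [[-0.992, -0.129, 0.001], [-0.129, 0.992, 0.0], [-0.001, 0.0, -1.0]]
wrist_force: [0.5, 0.8, -3.1]
opening: 55.1
grasp_force: 65.1
```

Request:
{"fn": "arm_command", "kwargs": {
  "motion": [
    {"x": 0,"y": 0.05,"z": 0,"rx": 0,"ry": 0,"rz": 0,"grip": -1},
    {"x": 0,"y": 0.05,"z": 0,"rx": 0,"ry": 0,"rz": 0,"grip": -1},
    {"x": 0,"y": 0.05,"z": 0,"rx": 0,"ry": 0,"rz": 0,"grip": -1},
    {"x": 0,"y": 0.05,"z": 0,"rx": 0,"ry": 0,"rz": 0,"grip": -1},
    {"x": 0,"y": 0.05,"z": 0,"rx": 0,"ry": 0,"rz": 0,"grip": -1}
  ]
}}

```text
time: 20.25
tool_pos: [399.4, 331.3, 228.3]
eef_rot: [[-0.992, -0.129, 0.0], [-0.129, 0.992, 0.0], [-0.0, 0.0, -1.0]]
wrist_force: [0.8, -0.1, -3.9]
opening: 55.1
grasp_force: 65.1
```

Request:
{"fn": "arm_command", "kwargs": {
  "motion": [
    {"x": 0.04,"y": 0.03,"z": 0,"rx": 0,"ry": 0,"rz": 2,"grip": -1},
    {"x": 0.037,"y": 0.016,"z": 0,"rx": 0,"ry": 0,"rz": 2,"grip": -1},
    {"x": 0,"y": 0,"z": -0.045,"rx": 0,"ry": 0,"rz": 0,"grip": -1},
    {"x": 0,"y": 0,"z": -0.04,"rx": 0,"ry": 0,"rz": 0,"grip": -1},
    {"x": 0,"y": 0,"z": 0,"rx": 0,"ry": 0,"rz": 0,"grip": -1}
  ]
}}

```text
time: 20.88
tool_pos: [475.4, 374.6, 139.7]
eef_rot: [[-0.98, -0.198, -0.005], [-0.198, 0.98, -0.004], [0.006, -0.003, -1.0]]
wrist_force: [-0.7, 0.2, -3.1]
opening: 55.0
grasp_force: 65.3
```

Run:
```python
from h import *
s=bot.sense();print(s["time"],s["tool_pos"],s["joint_pos"],s["opening"],s["grasp_force"])
t=eyes.read_camera("top")[:,:,::-1];im=eyes.read_camera("side")[:,:,::-1]
c=np.hstack([crop(t,125,200,80,110,5),crop(im,225,140,80,110,5)]);cv2.imwrite("pics/c9.png",c)
```

```text
20.875 [475.39 374.56 139.68] [0.67 0.22 0.01 1.37 0.   0.47] 55.00240487069987 65.26168316602707
```

View pics/c9.png

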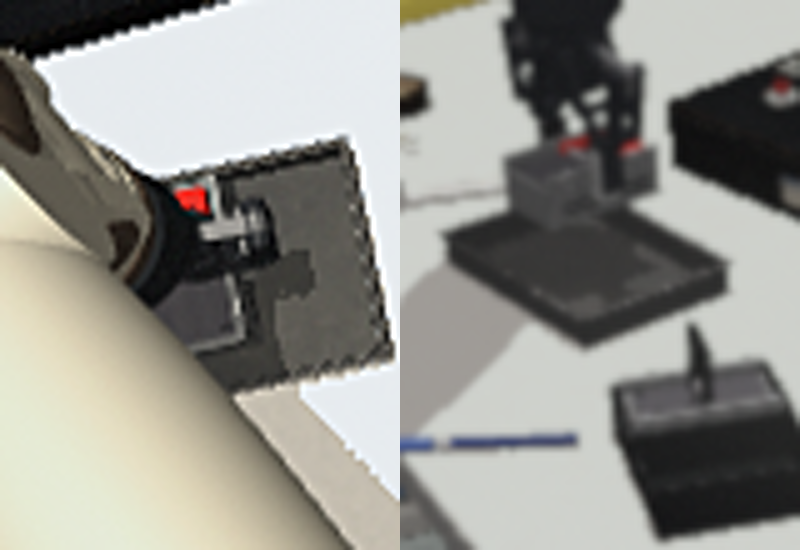

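The cassette hangs level over the tray, about centred, handle folded. Its right edge is at column 240 and the tray's right rim at 390 in the crop, with the cassette still high. I'll lower it.

Request:
{"fn": "arm_command", "kwargs": {
  "motion": [
    {"x": 0,"y": 0,"z": -0.03,"rx": 0,"ry": 0,"rz": 0,"grip": -1},
    {"x": 0,"y": 0,"z": -0.018,"rx": 0,"ry": 0,"rz": 0,"grip": -1},
    {"x": 0,"y": 0,"z": -0.004,"rx": 0,"ry": 0,"rz": 0,"grip": -1},
    {"x": 0,"y": 0,"z": 0,"rx": 0,"ry": 0,"rz": 0,"grip": -1}
  ]
}}

```text
time: 21.48
tool_pos: [477.1, 375.7, 91.8]
eef_rot: [[-0.98, -0.198, 0.001], [-0.198, 0.98, 0.0], [-0.001, 0.0, -1.0]]
wrist_force: [-0.4, 0.1, -4.2]
opening: 55.0
grasp_force: 65.5
```

Request:
{"fn": "arm_command", "kwargs": {
  "motion": [
    {"x": 0,"y": 0,"z": -0.002,"rx": 0,"ry": 0,"rz": 0,"grip": -1},
    {"x": 0,"y": 0,"z": 0,"rx": 0,"ry": 0,"rz": 0,"grip": -1}
  ]
}}

```text
time: 21.72
tool_pos: [477.0, 375.7, 89.4]
eef_rot: [[-0.98, -0.197, 0.001], [-0.197, 0.98, 0.0], [-0.001, 0.0, -1.0]]
wrist_force: [-0.5, 0.4, -3.3]
opening: 55.0
grasp_force: 65.5
```

Request:
{"fn": "arm_command", "kwargs": {
  "motion": [
    {"x": 0,"y": 0,"z": -0.004,"rx": 0,"ry": 0,"rz": 0,"grip": -1},
    {"x": 0,"y": 0,"z": -0.0015,"rx": 0,"ry": 0,"rz": 0,"grip": -1},
    {"x": 0,"y": 0,"z": 0,"rx": 0,"ry": 0,"rz": 0,"grip": -1}
  ]
}}

```text
time: 22.1
tool_pos: [476.8, 375.5, 83.2]
eef_rot: [[-0.98, -0.197, -0.0], [-0.197, 0.98, -0.0], [0.0, -0.0, -1.0]]
wrist_force: [0.4, 1.4, -3.5]
opening: 55.1
grasp_force: 65.6
```

Request:
{"fn": "arm_command", "kwargs": {
  "motion": [
    {"x": 0,"y": 0,"z": -0.001,"rx": 0,"ry": 0,"rz": 0,"grip": -1},
    {"x": 0,"y": 0,"z": 0,"rx": 0,"ry": 0,"rz": 0,"grip": -1}
  ]
}}

```text
time: 22.35
tool_pos: [476.9, 375.5, 82.9]
eef_rot: [[-0.98, -0.197, 0.0], [-0.197, 0.98, 0.0], [-0.0, 0.0, -1.0]]
wrist_force: [-2.4, -1.3, 2.8]
opening: 55.0
grasp_force: 66.1
```

Request:
{"fn": "arm_command", "kwargs": {
  "motion": [
    {"x": 0,"y": 0,"z": -0.001,"rx": 0,"ry": 0,"rz": 0,"grip": -1},
    {"x": 0,"y": 0,"z": 0,"rx": 0,"ry": 0,"rz": 0,"grip": -1}
  ]
}}

```text
time: 22.6
tool_pos: [476.9, 375.5, 82.9]
eef_rot: [[-0.98, -0.197, 0.001], [-0.197, 0.98, 0.0], [-0.001, 0.0, -1.0]]
wrist_force: [-6.2, -3.7, 10.7]
opening: 54.7
grasp_force: 67.3
```

Floor contact came at the expected height of 82.9 mm. I'll release and retreat.

Request:
{"fn": "arm_command", "kwargs": {
  "motion": [
    {"x": 0,"y": 0,"z": 0,"rx": 0,"ry": 0,"rz": 0,"grip": 1},
    {"x": 0,"y": 0,"z": 0,"rx": 0,"ry": 0,"rz": 0,"grip": 1},
    {"x": 0,"y": 0,"z": 0,"rx": 0,"ry": 0,"rz": 0,"grip": 1},
    {"x": 0,"y": 0,"z": 0.03,"rx": 0,"ry": 0,"rz": 0,"grip": 1},
    {"x": 0,"y": 0,"z": 0.05,"rx": 0,"ry": 0,"rz": 0,"grip": 1}
  ]
}}

```text
time: 23.22
tool_pos: [476.1, 374.9, 160.3]
eef_rot: [[-0.98, -0.197, -0.003], [-0.197, 0.98, -0.002], [0.003, -0.002, -1.0]]
wrist_force: [-0.5, 0.6, 0.1]
opening: 84.9
grasp_force: 0.0
```

Request:
{"fn": "arm_command", "kwargs": {
  "motion": [
    {"x": -0.03,"y": 0,"z": 0.05,"rx": 0,"ry": 0,"rz": 0,"grip": 1},
    {"x": -0.06,"y": 0,"z": 0,"rx": 0,"ry": 0,"rz": 0,"grip": 1},
    {"x": -0.06,"y": 0,"z": 0,"rx": 0,"ry": 0,"rz": 0,"grip": 1},
    {"x": 0,"y": 0,"z": 0,"rx": 0,"ry": 0,"rz": 0,"grip": 1},
    {"x": 0,"y": 0,"z": 0,"rx": 0,"ry": 0,"rz": 0,"grip": 1}
  ]
}}

```text
time: 23.85
tool_pos: [327.1, 375.8, 211.7]
eef_rot: [[-0.98, -0.198, 0.001], [-0.198, 0.98, 0.001], [-0.001, 0.0, -1.0]]
wrist_force: [0.4, -0.5, 0.4]
opening: 85.5
grasp_force: 0.0
```

Run:
```python
from h import *
s=bot.sense();print(s["time"],s["tool_pos"],s["opening"],s["grasp_force"],s["wrist_force"])
for n,(x0,y0,x1,y1) in {"top":(130,225,207,290),"side":(232,160,295,215)}.items():
    im=eyes.read_camera(n)[:,:,::-1];h=im[y0:y1,x0:x1].astype(int);m=(h[...,2]>100)&(h[...,1]<80)&(h[...,0]<80);v,u=np.nonzero(m)
    P=np.array([onz(n,a+x0,b+y0,38)[:2] for a,b in zip(u,v)]);
    print(n,len(u), P.min(0) if len(u) else 0,P.max(0) if len(u) else 0, cv2.minAreaRect(P.astype(np.float32)) if len(u) else 0)
```

```text
23.85 [327.12 375.8  211.65] 85.52952457487308 0.0 [ 0.41 -0.53  0.36]
top 109 [469.81 357.5 ] [518.74 401.46] ((494.1959533691406, 379.8298034667969), (43.81975555419922, 40.18394088745117), 11.314077377319336)
side 37 [466.73 365.58] [514.59 399.95] ((490.6531982421875, 381.60516357421875), (46.823272705078125, 33.88581848144531), 4.898907661437988)
```

The handle outline measures about 44 x 40 mm and agrees in both views at the folded height. The cassette's centre is near (475,377), inside the tray, so I'll hand in.

```bash
python3 -c "
from bench import bot
print(bot.close_job())"
```

```text
the job is handed in; nothing more can be done
None
```

The red-handled cassette passed under the bar flat and was set down in the black tray with its handle folded; I handed the job in at about 24 s, and no verdict came back.

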